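# Lock the microscope lamp unit's cover with its quarter-turn wing stud

### The arm

A 7-joint arm with a two-finger parallel gripper is mounted at the origin on the work surface. World frame = base frame: x ahead of the robot, y to its left, z up, the work surface at z = 0. Lengths are in m, angles in rad, forces in N, time in s.
With the tool pointing down it reaches from about 0.425 to 0.875 m from the base axis. Payload 4.7 kg.
Tool frame: the origin (TCP) lies on the front face of the gripper's body, between the roots of the fingers; the fingertips stand 73 mm ahead of it and the grasp point (between the pads) lies 54 mm ahead of it; z points along the fingers, y is the direction in which the jaws open and shut (so a half turn about z gives the same grasp; the last joint's range is limited). The gripper opens to 85 mm and grips with 20 to 120 N. Pads are 22 mm wide; open, the fingers measure 114 mm over their backs; the gripper's body (76 mm by 85 mm) begins 54 mm behind the grasp point. The pads swing forward as they close: fully open they stand 13 mm farther back than shut.
Start: joints at [-1.171, 0.321, -0.07, 1.45, 0.023, 1.371, -0.057], TCP at [0.245, 0.602, 0.304] pointing down, gripper open.
Joint ranges: [-2.86, 2.86], [-0.3, 2.09], [-1.38, 1.24], [0.06, 2.45], [-1.56, 4.7], [0.09, 2.05], [-2.69, 2.69]. Speed limits (rad/s): [2.57, 2.57, 3.14, 3.14, 3.14, 3.14, 3.14].

### API

Orientations are given as a 3x3 rotation matrix whose columns are the frame's x, y, z axes.
In Python, from cell import env gives the robot as it stands.
- The arm moves only by the shell command python3 -m inch 'ROWS'. ROWS is JSON, one flat list of numbers, 5 for each row, row after row: the shift along the tool's x, y, z in m, then the turn about the tool's z in rad, then the opening in per cent of the stroke, from 0 (shut) to 100 (fully open). In form: [x, y, z, turn, gripper, x, y, z, turn, gripper, ...]. A call has 1 to 8 rows; each row shifts and turns the commanded pose from where the row before left it, along the tool's axes as they then stand; what a row does not reach is not made up. A row lasts 1/10 s, in which the tool goes at most 50 mm and 8.59 degrees, less where a joint would pass 70% of its speed; a pose out of reach is approached as far as the arm can. A call is refused whole if a number of a shift passes 0.05 or a number of a turn 0.15, either way. A call with a gripper value outside its range is refused whole. The fingers move at their own pace and stop on an object; the grip force is fixed at half the most. Time passes only in rows, so rows that do not move let the fingers close. It gives the time, the measured TCP pose, the force and the opening at its end, in the units of the state.
- env.get_obs(): the state, without advancing time (a new reading comes with each control period).
- env.grab_frame(name): name is "side" or "top" or "wrist"; returns the picture (384x512x3 uint8, red, green, blue); there is no depth.
- env.camera_info(name): a dict with "fx", "fy", "cx", "cy" (pixels), "R" (3x3) and "t" (3): a world point X has camera coordinates R X + t; the wrist camera has in their place "mount" (4x4, takes a point from camera to tool coordinates, whose origin is the TCP and whose axes are the flange's). Camera axes: x right, y down, z forward; pixel columns grow to the right and rows downward; lengths in m; the calibration is good to about 2 mm. A picture is of the moment at which its call begins: read the wrist's pose just before it. camera_info takes no time and is no camera call.
- env.close_job(): hands the job in, once; it reports no verdict.
The state is a dict: "clock": time; "joint_positions": joint angles; "joint_velocities": joint speeds; "tau": joint torques, N m; "ee_pos": TCP position; "ee_rot": TCP orientation; "ft_force": force on the tool from outside, world axes, zero at the start; "ft_torque": the same for the moment, N m; "width": finger opening in m.
Only numpy, scipy, OpenCV 4.12 (cv2) and the standard library are available. Lean on these libraries where they do the work, as an engineer would, in place of code of your own. Each camera call takes 0.05 s, during which the arm holds its last target.

### The job

Take the steel wing stud out of the grey rack and put it down through the slot in the black cover of the microscope's lamp unit. Push it in firmly but gently, never with more than 25 N, until you feel it meet the hard rubber pad inside (how deep that is differs from unit to unit), turn it a quarter turn clockwise and let it go so that it stays locked across the slot and holds the cover down. Leave everything else on the bench alone.

Things in the scene. Friction and masses are not known exactly. Their poses are not given: they have to be found in the camera images.
- wing_stud: loose steel quarter-turn stud (about 70 g) standing upright in one hole of the grey rack, flange on its top. Origin on its axis under its round flange (32 mm across, 4 mm thick); z up. Above the flange a flat wing, 34 mm long (x), 9 mm thick (y), from 4 to 31 mm above the origin: grip it across its 9 mm. A half turn about z makes no difference.
- stud_bar (a point): centre of the stud's cross bar, 32.5 mm below the stud's origin, axes as the stud's. The bar is parallel to the wing: 18 mm long (x), 6 mm wide (y), 5 mm high. The shank is 6 mm thick and its foot lies 39 mm below the stud's origin (6.5 mm below this point).
- stud_rack: fixed grey plastic block 70 x 160 x 48 mm high with two blind round holes 22 mm across, 43 mm deep, 45 mm either side of its centre along its y; one holds the wing stud, the other the round-headed pin, either way round. Origin at centre of its underside.
- lamp_unit: fixed white box 126 (x) by 206 mm (y), walls 68 mm high; in its open top a black cover plate 114 x 194 mm floats level on springs, its top 85 mm above the bench at rest. Two steel pin caps 16 mm across stand 5 mm above the cover, 86 mm either side of the centre along y. Origin at centre of its underside, z up.
- cover_slot (a point): centre of the cover's slot (25 mm along x, 15 mm along y) at the cover's rest level; fixed to lamp_unit, axes as lamp_unit's. Below lies a steel receptacle whose slot, 20 x 8.6 mm (x by y) and 20 mm thick, lets the stud's bar through only with the wing along x. When the flange meets the cover the bar is already in this inner slot.
- receptacle_axis (a point): a point on the slot's axis 40 mm below cover_slot. The bar leaves the inner slot downwards when the cover has been pressed down a hidden 4 to 18 mm, new each time; 0.8 mm deeper the stud's foot meets a stiff rubber pad: 8 N more per mm, hard bottom 4.5 mm on. Turned before the bar is free, it jams. Stop at 4 to 9 N of pad force, then turn at that depth.
- lock_mark (a point): a point on the front wall, 63 mm from the slot's axis along -x. Free of the inner slot, the stud turns only clockwise seen from above, to end stops about 12 degrees past the quarter turn. At 90 degrees the wing lies along lamp_unit's y; let up there, the springs lift the bar about 2 mm above its freeing depth into a groove, which keeps it locked.
- cover (a joint): how far the cover is pressed down against its springs, m: 0 at rest; the springs take 5 N at first and 0.2 N more per mm, plus 1.5 N for each 10 mm/s of pressing speed (damped), before any pad force. Stays at 0.002 to 0.016 when locked.
- oil_bottle: small amber dropper bottle, 30 mm across, 70 mm tall; bystander; origin at its foot
- stain_bottle: amber bottle with white cap, 56 mm across, 110 mm tall; bystander; origin at its foot
- slide_box: flat blue plastic slide box 90 x 160 x 32 mm; bystander; origin at centre of its underside
- beaker: glass beaker 66 mm across, 85 mm tall; bystander; origin at its foot
- petri_dish: clear shallow dish 90 mm across, 15 mm tall; bystander; origin at its foot
- screwdriver: screwdriver lying on the bench; bystander
- sample_jar: white jar 60 mm across, 60 mm tall; bystander; origin at its foot
- round_pin: the other part in the rack, not used: a steel pin with a round head 18 mm across (the wing stud has a flat wing instead), on a 30 mm flange, head top 25 mm above its flange; bystander; origin on its axis at the underside of its flange
There are look-alikes about, which are no part of the job. What is shaped like the wing_stud but pink or turquoise is not meant. What is shaped like the lamp_unit but pink or turquoise is not meant.

How it is judged:
By the outcome, as a careful person would: the job done as asked, in the order asked, and still so for the second after the job is handed in, with the robot touching nothing.
It also fails if it takes over 53 s, if anything falls off the work surface, if the arm or the gripper's body presses on something with over 40 N, if the wrist force passes 120 N, or if a joint passes its speed limit or range.

## Working session

There is one attempt and no reset: what is moved stays moved. The work goes in short steps, Python scripts to look and compute and a shell command to move; the robot and the scene stay as the last step left them, time stands still between calls to the robot, and variables do not carry over. Pictures are saved under pics/ and viewed, and the job is handed in when it is done.

```bash
ls; mkdir -p pics
python3 - <<'E'
from cell import env
import cv2,numpy as np
np.set_printoptions(precision=4,suppress=True)
o=env.get_obs();print(o['clock'],o['ee_pos'],o['ee_rot'],o['width'],o['ft_force'])
for n in ("side","top","wrist"):
    cv2.imwrite(f"pics/{n}0.png",env.grab_frame(n)[:,:,::-1]); print(n,env.camera_info(n))
E
```

```text
pics
0.0 [0.2445 0.6018 0.3028] [[-0.9265  0.3763 -0.0006]
 [ 0.3763  0.9265 -0.0018]
 [-0.0001 -0.0019 -1.    ]] 0.08538556518429993 [-0.7819  1.2795  0.2574]
side {'fx': 468.0240745805822, 'fy': 468.0240745805822, 'cx': 255.60819235313662, 'cy': 190.22315213015472, 'R': array([[-0.923 , -0.3848,  0.0058],
       [-0.2955,  0.699 , -0.6513],
       [ 0.2465, -0.6029, -0.7588]]), 't': array([0.47  , 0.1845, 1.1766])}
top {'fx': 368.564871927027, 'fy': 368.564871927027, 'cx': 257.86295304578374, 'cy': 189.53339648803083, 'R': array([[-0.0005, -0.9998, -0.0189],
       [-0.9868,  0.0035, -0.162 ],
       [ 0.162 ,  0.0186, -0.9866]]), 't': array([0.0423, 0.5236, 0.9372])}
wrist {'fx': 289.4548434740457, 'fy': 289.4548434740457, 'cx': 257.2990017720036, 'cy': 193.06553689273318, 'mount': array([[-0.0005, -0.9639, -0.2662,  0.0677],
       [ 1.    , -0.0004, -0.0005,  0.0004],
       [ 0.0004, -0.2662,  0.9639, -0.0718],
       [ 0.    ,  0.    ,  0.    ,  1.    ]])}
```

View pics/side0.png

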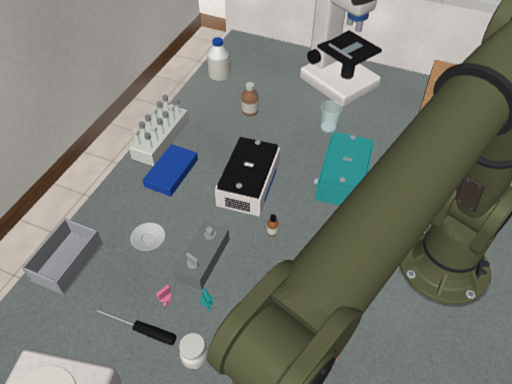

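View pics/top0.png

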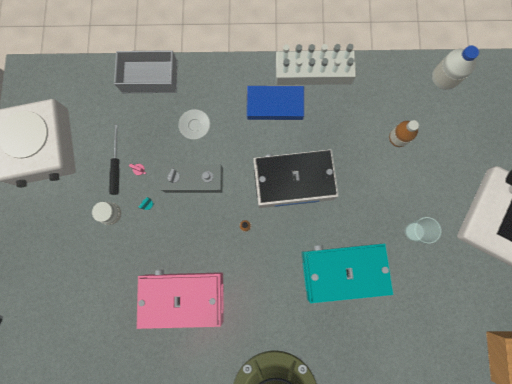

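View pics/wrist0.png

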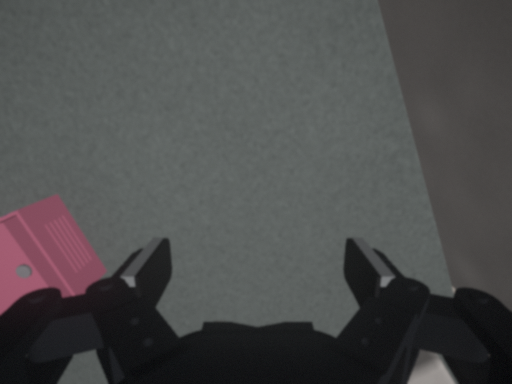

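The top view shows the white lamp unit near (296,177) with its slot at (296,175). The grey rack is near (190,178), with the wing stud at (172,176) and the round pin at (207,177). I'll enlarge these areas.

```bash
cat > h.py <<'E'
import numpy as np,cv2
from cell import env
np.set_printoptions(precision=4,suppress=True)
def ray(name,u,v,z,obs=None):
    c=env.camera_info(name)
    d=np.array([(u-c['cx'])/c['fx'],(v-c['cy'])/c['fy'],1.])
    if name=='wrist':
        M=c['mount'];R=np.array(obs['ee_rot']);
        C=R@M[:3,3]+np.array(obs['ee_pos']);D=R@M[:3,:3]@d
    else:
        R=c['R'];C=-R.T@c['t'];D=R.T@d
    return C+D*(z-C[2])/D[2]
def proj(name,X,obs=None):
    c=env.camera_info(name);X=np.array(X,float)
    if name=='wrist':
        M=c['mount'];R=np.array(obs['ee_rot'])
        p=M[:3,:3].T@(R.T@(X-np.array(obs['ee_pos']))-M[:3,3])
    else: p=c['R']@X+c['t']
    return np.array([c['fx']*p[0]/p[2]+c['cx'],c['fy']*p[1]/p[2]+c['cy']])
E
python3 - <<'E'
import cv2
t=cv2.imread('pics/top0.png');s=cv2.imread('pics/side0.png')
cv2.imwrite('pics/t1.png',cv2.resize(t[140:215,150:350],None,fx=4,fy=4,interpolation=cv2.INTER_CUBIC))
cv2.imwrite('pics/s1.png',cv2.resize(s[125:325,140:300],None,fx=3,fy=3,interpolation=cv2.INTER_CUBIC))
E
```

```text
(no output)
```

View pics/t1.png

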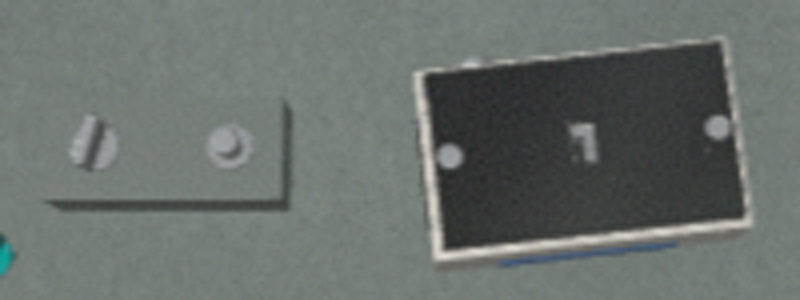

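View pics/s1.png

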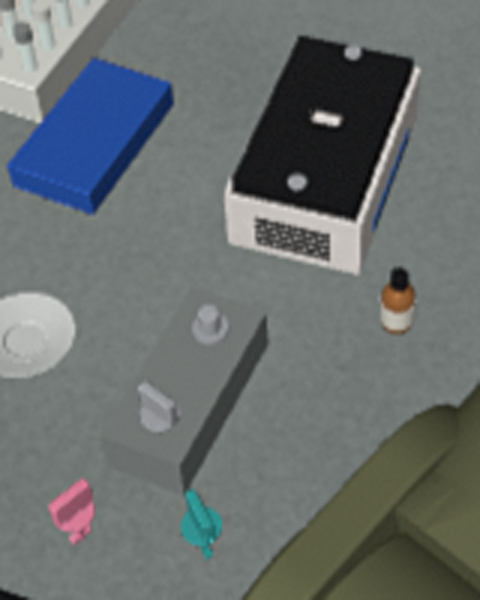

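Run:
```python
from h import *
f=lambda u,v:(150+(u+.5)/4-.5,140+(v+.5)/4-.5)
g=lambda u,v:(140+(u+.5)/3-.5,125+(v+.5)/3-.5)
print('flange',ray('top',*f(93,149),.052),ray('side',*g(157,417),.052))
print('pin',ray('top',*f(229,147),.052),ray('side',*g(209,330),.052))
a,b=ray('top',*f(450,156),.09),ray('top',*f(717,128),.09)
print('caps',a,b,(a+b)/2,np.linalg.norm(a-b))
d=a-b;print('yaw of lamp y',np.arctan2(d[1],d[0])*57.3)
a,b=ray('side',*g(297,181),.09),ray('side',*g(352,52),.09)
print('caps side',a,b,(a+b)/2,np.linalg.norm(a-b)); d=a-b;print(np.arctan2(d[1],d[0])*57.3)
```

```text
flange [0.5571 0.2674 0.052 ] [0.5603 0.271  0.052 ]
pin [0.5581 0.1766 0.052 ] [0.5596 0.1796 0.052 ]
caps [0.544  0.0295 0.09  ] [ 0.5614 -0.1402  0.09  ] [ 0.5527 -0.0553  0.09  ] 0.17058335172769915
yaw of lamp y 95.86643909315548
caps side [0.5449 0.0308 0.09  ] [ 0.5631 -0.1381  0.09  ] [ 0.554  -0.0537  0.09  ] 0.16988196977274306
96.1296861480969
```

```bash
python3 -m inch '[-0.042,-0.019,0.005,0,100,-0.042,-0.019,0.005,0,100,-0.042,-0.019,0.005,0,100,-0.042,-0.019,0.005,0,100,-0.042,-0.019,0.005,0,100,-0.042,-0.019,0.005,0,100,-0.042,-0.019,0.005,0,100,-0.042,-0.019,0.005,0,100]'; python3 -m inch '[-0.042,-0.019,0.005,-0.08,100,-0.042,-0.019,0.005,-0.08,100,0,0,0,0,100,0,0,0,0,100]'
python3 - <<'E'
from h import *
o=env.get_obs();im=env.grab_frame('wrist')[:,:,::-1]
cv2.imwrite('pics/w1.png',im);print(o['clock'],o['ee_pos'],o['ee_rot'],o['joint_positions'],o['ft_force'])
E
```

```text
clock: 0.95
ee_pos: [0.4997, 0.3334, 0.2636]
ee_rot: [[-0.927, 0.376, -0.0], [0.376, 0.927, 0.0], [0.0, 0.0, -1.0]]
ft_force: [0.0, 0.7, -1.2]
width: 0.0855
clock: 1.35
ee_pos: [0.5655, 0.2691, 0.2532]
ee_rot: [[-0.974, 0.228, -0.001], [0.228, 0.974, -0.001], [0.001, -0.001, -1.0]]
ft_force: [-0.1, 0.5, 0.5]
width: 0.0853
1.35 [0.5655 0.2691 0.2532] [[-0.9737  0.2277 -0.0011]
 [ 0.2277  0.9737 -0.0007]
 [ 0.0009 -0.0009 -1.    ]] [-0.6278  0.2979  0.1724  1.5878 -0.0527  1.2617  0.8943] [-0.1133  0.4982  0.4711]
```

View pics/w1.png

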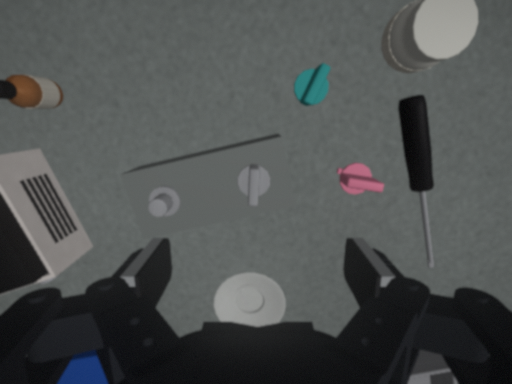

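Run:
```python
import cv2
t=cv2.imread('pics/w1.png')
cv2.imwrite('pics/w1z.png',cv2.resize(t[145:225,215:295],None,fx=7,fy=7,interpolation=cv2.INTER_CUBIC))
```

```text
(no output)
```

View pics/w1z.png

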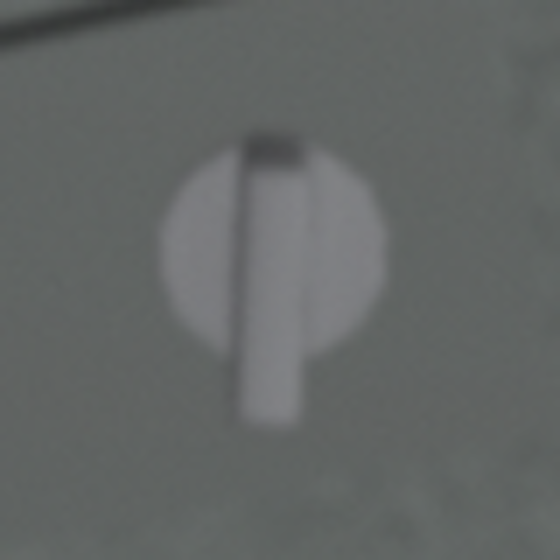

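Run:
```python
from h import *
o=env.get_obs();f=lambda u,v:(215+(u+.5)/7-.5,145+(v+.5)/7-.5)
P=[ray('wrist',*f(*p),.079,o) for p in((250,168),(305,166),(299,425),(242,425))]
a=(P[0]+P[1])/2;b=(P[2]+P[3])/2
c=(a+b)/2;d=a-b;print(c,np.linalg.norm(d),np.degrees(np.arctan2(d[1],d[0])), np.linalg.norm(P[0]-P[1]))
R=np.array(o['ee_rot']);print('fl',ray('wrist',*f(273,250),.052,o))
print('tool x ang',np.degrees(np.arctan2(R[1,0],R[0,0])),'delta tool',R.T@(c-o['ee_pos']))
```

```text
[0.5588 0.2695 0.079 ] 0.03336824725095247 165.2929376685075 0.0067819412253208875
fl [0.5587 0.269  0.052 ]
tool x ang 167.0168461159905 delta tool [ 0.005  -0.0028  0.1745]
```

```bash
python3 -m inch '[0.005,-0.003,0.02,0.03,60,0,0,0.02,0,60,0,0,0,0,60,0,0,0,0,60,0,0,0,0,60]'
python3 - <<'E'
from h import *
o=env.get_obs();im=env.grab_frame('wrist')[:,:,::-1]
cv2.imwrite('pics/w2.png',im);print(o['clock'],o['ee_pos'],o['ee_rot'],env.get_obs()['ee_pos'])
cv2.imwrite('pics/w2z.png',cv2.resize(im[150:250,205:305],None,fx=6,fy=6,interpolation=cv2.INTER_CUBIC))
np.savez('o2.npz',ee_pos=o['ee_pos'],ee_rot=o['ee_rot'])
E
```

```text
clock: 1.9
ee_pos: [0.5595, 0.2701, 0.2153]
ee_rot: [[-0.968, 0.252, 0.002], [0.252, 0.968, 0.001], [-0.001, 0.002, -1.0]]
ft_force: [0.3, -0.0, 0.3]
width: 0.0515
1.9 [0.5595 0.2701 0.2153] [[-0.9678  0.2518  0.0018]
 [ 0.2518  0.9678  0.0013]
 [-0.0014  0.0017 -1.    ]] [0.5597 0.2699 0.2154]
```

View pics/w2z.png

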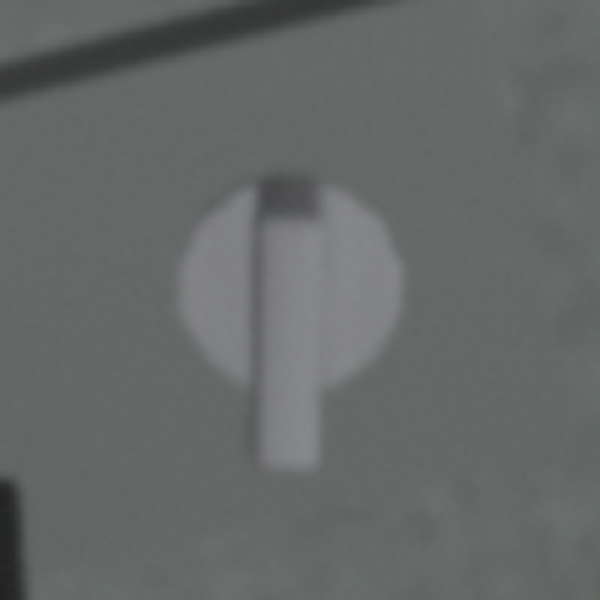

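Run:
```python
from h import *
o=np.load('o2.npz');f=lambda u,v:(205+(u+.5)/6-.5,150+(v+.5)/6-.5)
P=[ray('wrist',*f(*p),.079,o) for p in((262,216),(322,216),(320,468),(262,468))]
a=(P[0]+P[1])/2;b=(P[2]+P[3])/2
c=(a+b)/2;d=a-b;print(c,np.linalg.norm(d),np.degrees(np.arctan2(d[1],d[0])), np.linalg.norm(P[0]-P[1]))
R=np.array(o['ee_rot']);print('fl',ray('wrist',*f(291,285),.052,o))
print('tool x ang',np.degrees(np.arctan2(R[1,0],R[0,0])),'delta tool',R.T@(c-o['ee_pos']))
```

```text
[0.5598 0.2674 0.079 ] 0.033390274541294625 164.95191845308776 0.007406653964954858
fl [0.5597 0.267  0.052 ]
tool x ang 165.41605717413904 delta tool [-0.0008 -0.0028  0.1363]
```

```bash
python3 -m inch '[-0.001,-0.0026,0.03,0.008,60,0,0,0.03,0,60,0,0,0.02,0,60,0,0,0.007,0,60,0,0,0,0,60,0,0,0,0,60]'
```

```text
clock: 2.55
ee_pos: [0.5605, 0.2667, 0.1285]
ee_rot: [[-0.965, 0.261, 0.002], [0.261, 0.965, 0.001], [-0.002, 0.002, -1.0]]
ft_force: [-0.5, -0.4, -0.0]
width: 0.0514
```

```bash
python3 -m inch '[0,0,0,0,0,0,0,0,0,0,0,0,0,0,0,0,0,0,0,0,0,0,0,0,0,0,0,0,0,0,0,0,0,0,0]'
```

```text
clock: 3.25
ee_pos: [0.5601, 0.2665, 0.1279]
ee_rot: [[-0.965, 0.261, 0.001], [0.261, 0.965, 0.001], [-0.001, 0.001, -1.0]]
ft_force: [-1.4, -0.0, 5.4]
width: 0.008
```

```bash
python3 -m inch '[0,0,-0.01,0,0,0,0,-0.02,0,0,0,0,-0.03,0,0,0,0,-0.03,0,0,0,0,-0.02,-0.12,0,0,0,-0.01,-0.12,0,0,0,0,-0.13,0,0,0,0,0,0]'
python3 - <<'E'
from h import *
o=env.get_obs();im=env.grab_frame('wrist')[:,:,::-1]
cv2.imwrite('pics/w3.png',im);print(o['clock'],o['ee_pos'],o['ee_rot'],o['ft_force'],o['width'],o['joint_positions'])
d=np.array([.6,-.054,0])-o['ee_pos'];print(np.array(o['ee_rot']).T@d)
E
```

```text
clock: 4.05
ee_pos: [0.5595, 0.2661, 0.2473]
ee_rot: [[-0.994, -0.106, 0.0], [-0.106, 0.994, 0.0], [-0.0, 0.0, -1.0]]
ft_force: [-0.0, -0.1, -1.5]
width: 0.008
4.05 [0.5595 0.2661 0.2473] [[-0.9943 -0.1064  0.0001]
 [-0.1064  0.9943  0.0002]
 [-0.0001  0.0002 -1.    ]] [-0.0107 -0.1126 -1.4939] 0.007953857386561547 [-0.5929  0.2866  0.128   1.612  -0.0382  1.2454  1.2196]
[-0.0062 -0.3227  0.2473]
```

View pics/w3.png

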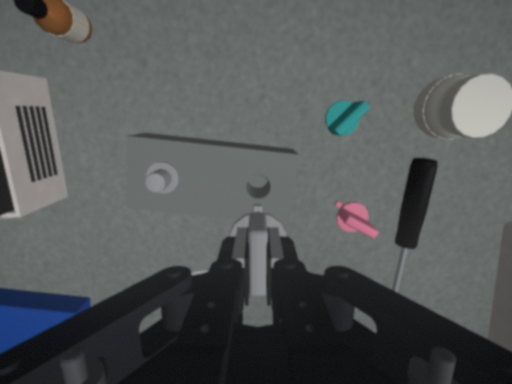

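The stud is held: the hole at (258,186) is empty and the wing sits between the jaws at (258,255). Next I move beside the slot to look at it.

```bash
python3 -m inch '[-0.001,-0.02,0,0,0,-0.001,-0.04,0,0,0,-0.001,-0.045,0,0,0,-0.001,-0.045,0,0,0,-0.001,-0.045,0,0,0,-0.001,-0.045,0,0,0,0,-0.045,0,0,0,0,-0.035,0,0,0]';python3 -m inch '[0,0,0,0,0,0,0,0,0,0,0,0,0,0,0]'
python3 - <<'E'
from h import *
o=env.get_obs();im=env.grab_frame('wrist')[:,:,::-1]
cv2.imwrite('pics/w4.png',im);print(o['clock'],o['ee_pos'],o['ee_rot'],o['ft_force'],o['width'],o['joint_positions'],env.get_obs()['ee_pos'])
np.savez('o4.npz',ee_pos=o['ee_pos'],ee_rot=o['ee_rot'])
E
```

```text
clock: 4.9
ee_pos: [0.5989, -0.0549, 0.2465]
ee_rot: [[-0.995, -0.1, -0.001], [-0.1, 0.995, -0.001], [0.001, -0.001, -1.0]]
ft_force: [0.5, -0.3, -1.2]
width: 0.0076
clock: 5.2
ee_pos: [0.5993, -0.0495, 0.2464]
ee_rot: [[-0.994, -0.107, -0.001], [-0.107, 0.994, 0.001], [0.001, 0.001, -1.0]]
ft_force: [-0.3, -1.1, -1.0]
width: 0.0078
5.2 [ 0.5993 -0.0495  0.2464] [[-0.9943 -0.1067 -0.001 ]
 [-0.1067  0.9943  0.0011]
 [ 0.0009  0.0012 -1.    ]] [-0.3086 -1.1029 -0.977 ] 0.007778379420591423 [-0.2258  0.2554  0.312   1.6644 -0.0833  1.2358  1.7819] [ 0.5994 -0.0492  0.2465]
```

View pics/w4.png

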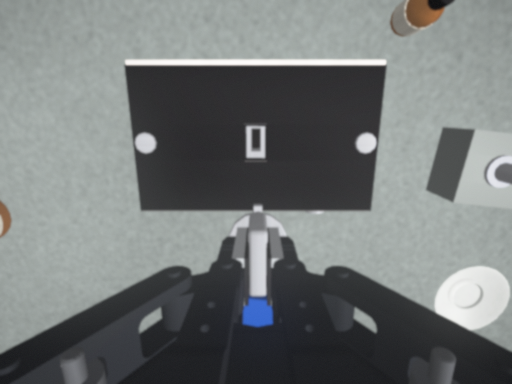

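Run:
```python
import cv2
t=cv2.imread('pics/w4.png')
cv2.imwrite('pics/w4z.png',cv2.resize(t[110:180,220:300],None,fx=8,fy=8,interpolation=cv2.INTER_CUBIC))
cv2.imwrite('pics/w4y.png',cv2.resize(t[190:340,210:310],None,fx=4,fy=4,interpolation=cv2.INTER_CUBIC))
```

```text
(no output)
```

View pics/w4z.png

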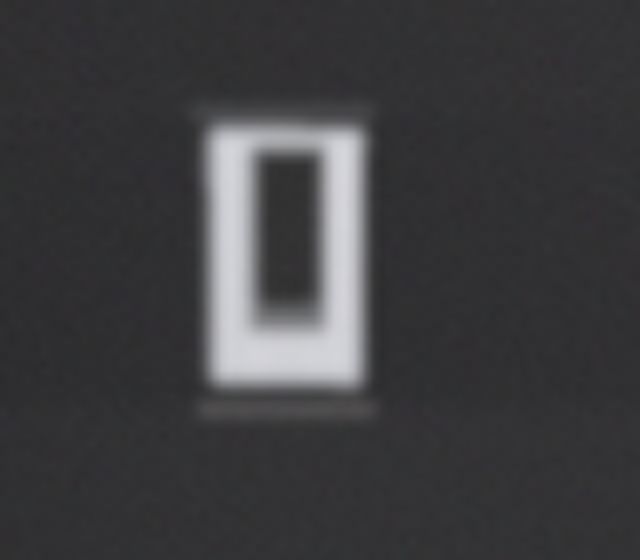

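View pics/w4y.png

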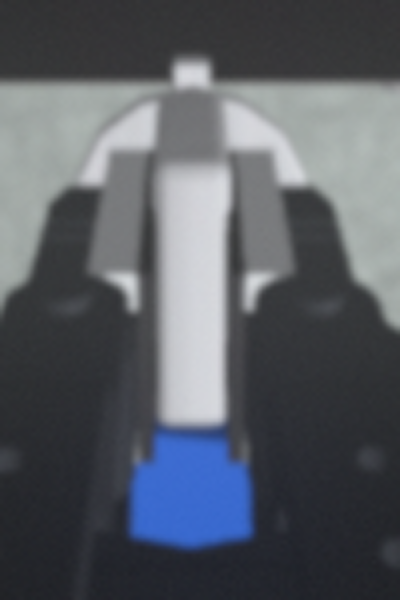

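Run:
```python
from h import *
o=np.load('o4.npz');R=o['ee_rot'];p=o['ee_pos']
f=lambda u,v:(220+(u+.5)/8-.5,110+(v+.5)/8-.5)
g=lambda u,v:(210+(u+.5)/4-.5,190+(v+.5)/4-.5)
T=lambda X:R.T@(X-p)
def t(pt,z): return T(ray('wrist',*pt,z,o))
for n,pts,zs in(('lines',((195,110),(375,110),(377,410),(197,410)),(.085,)),('white',((207,122),(368,122),(368,388),(207,388)),(.085,.08,.07)),('inner',((256,152),(323,152),(323,325),(256,325)),(.075,.071,.064,.057))):
  for z in zs:
    Q=np.array([t(f(*a),z) for a in pts]);print(n,z,'c',Q.mean(0),'L',Q[0,0]-Q[3,0],'W',Q[1,1]-Q[0,1])
a=t((145.7,142.5),.09);b=t((365.8,142.5),.09);d=b-a
print('caps',a,b,(a+b)/2,np.linalg.norm(d),'y-dir in tool deg',np.degrees(np.arctan2(d[0],d[1])))
zt=p[2]-.049
Q=np.array([t(g(*a),zt) for a in((158,165),(231,165),(227,428),(160,428))]);print('wing',Q,Q.mean(0))
for zz in (.1125,.119):
  print('foot edges',t(g(174,60),p[2]-zz),t(g(209,60),p[2]-zz))
```

```text
lines 0.085 c [ 0.045  -0.0011  0.1614] L 0.029580267196892968 W 0.01763777159618388
white 0.085 c [ 0.0455 -0.001   0.1614] L 0.02619653796830409 W 0.01579714097175502
white 0.08 c [ 0.0451 -0.001   0.1664] L 0.026758012853146294 W 0.016135723799710622
white 0.07 c [ 0.0441 -0.0011  0.1764] L 0.027880962622831042 W 0.01681288945562181
inner 0.075 c [ 0.0464 -0.0008  0.1715] L 0.017699751785980856 W 0.006878787719228628
inner 0.071 c [ 0.0461 -0.0009  0.1755] L 0.01799076649873333 W 0.006991886956800001
inner 0.064 c [ 0.0455 -0.0009  0.1824] L 0.018500042246050348 W 0.007189810622549912
inner 0.057 c [ 0.0449 -0.0009  0.1894] L 0.019009317993367254 W 0.0073877342882998215
caps [ 0.0454 -0.0866  0.1563] [0.0453 0.0852 0.1566] [ 0.0454 -0.0007  0.1564] 0.17177560873350992 y-dir in tool deg -0.033254320543551645
wing [[ 0.0165 -0.0032  0.049 ]
 [ 0.0165  0.005   0.049 ]
 [-0.0175  0.0048  0.049 ]
 [-0.0175 -0.0032  0.049 ]] [-0.0005  0.0009  0.049 ]
foot edges [ 0.0086 -0.0023  0.1125] [0.0086 0.0035 0.1125]
foot edges [ 0.0065 -0.0024  0.119 ] [0.0065 0.0036 0.119 ]
```

```bash
python3 -m inch '[0.015,-0.0005,0.004,0,0,0.016,-0.0005,0.01,0,0,0.015,-0.001,0.01,0,0,0,0,0,0,0,0,0,0,0,0,0,0,0,0,0]'
python3 - <<'E'
from h import *
o=env.get_obs();im=env.grab_frame('wrist')[:,:,::-1]
cv2.imwrite('pics/w5.png',im);print(o['clock'],o['ee_pos'],o['ee_rot'],o['ft_force'],env.get_obs()['ee_pos'])
cv2.imwrite('pics/w5z.png',cv2.resize(im[180:300,210:310],None,fx=5,fy=5,interpolation=cv2.INTER_CUBIC))
s=env.grab_frame('side')[:,:,::-1]
cv2.imwrite('pics/s5z.png',cv2.resize(s[80:230,180:320],None,fx=4,fy=4,interpolation=cv2.INTER_CUBIC))
d=np.array([.55374,-.0561,o['ee_pos'][2]])-o['ee_pos'];print(np.array(o['ee_rot']).T@d)
E
```

```text
clock: 5.85
ee_pos: [0.5551, -0.0572, 0.2237]
ee_rot: [[-0.994, -0.107, 0.002], [-0.107, 0.994, 0.0], [-0.002, 0.0, -1.0]]
ft_force: [-0.2, -0.0, -1.4]
width: 0.0076
5.85 [ 0.5551 -0.0572  0.2237] [[-0.9942 -0.1074  0.0018]
 [-0.1074  0.9942  0.0002]
 [-0.0018  0.     -1.    ]] [-0.2099 -0.0321 -1.3814] [ 0.555  -0.0574  0.2236]
[ 0.0012  0.0012 -0.    ]
```

View pics/w5z.png

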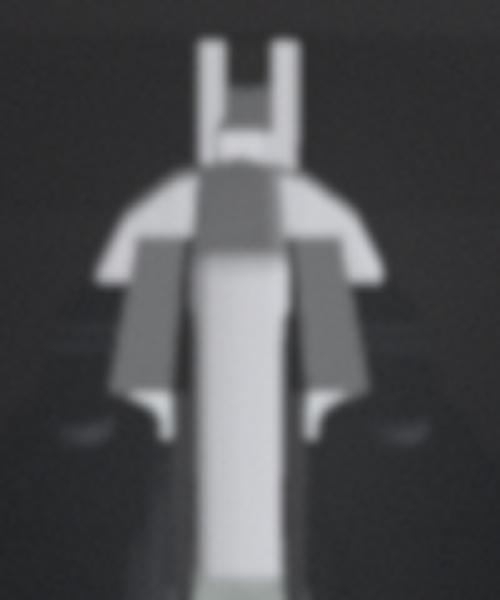

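View pics/s5z.png

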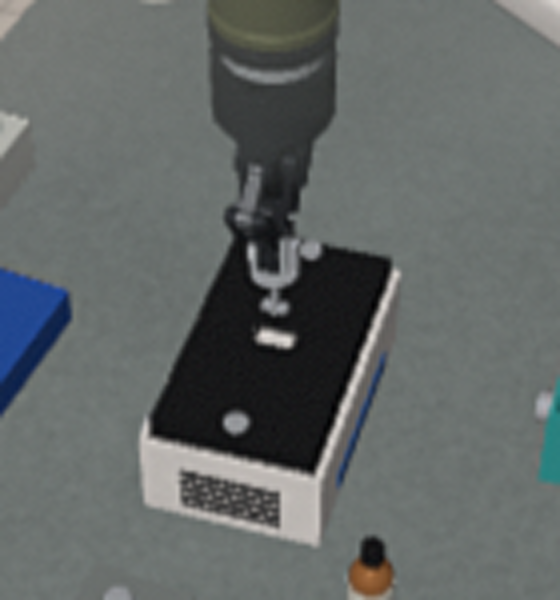

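```bash
python3 -m inch '[0.0012,0.0013,0.008,0,0,0,0,0.01,0,0,0,0,0,0,0,0,0,0,0,0,0,0,0,0,0]'
python3 - <<'E'
from h import *
o=env.get_obs();im=env.grab_frame('wrist')[:,:,::-1]
print(o['clock'],o['ee_pos'],o['ee_rot'],o['ft_force'],env.get_obs()['ee_pos'])
cv2.imwrite('pics/w6z.png',cv2.resize(im[180:300,210:310],None,fx=5,fy=5,interpolation=cv2.INTER_CUBIC))
d=np.array([.55374,-.0561,o['ee_pos'][2]])-o['ee_pos'];print(np.array(o['ee_rot']).T@d)
E
```

```text
clock: 6.45
ee_pos: [0.5528, -0.0571, 0.205]
ee_rot: [[-0.994, -0.106, 0.0], [-0.106, 0.994, 0.0], [-0.0, -0.0, -1.0]]
ft_force: [-0.4, 0.7, -1.2]
width: 0.008
6.45 [ 0.5528 -0.0571  0.205 ] [[-0.9944 -0.1059  0.0002]
 [-0.1059  0.9944  0.    ]
 [-0.0002 -0.     -1.    ]] [-0.449   0.6605 -1.2252] [ 0.5528 -0.0571  0.2051]
[-0.0011  0.0009  0.    ]
```

View pics/w6z.png

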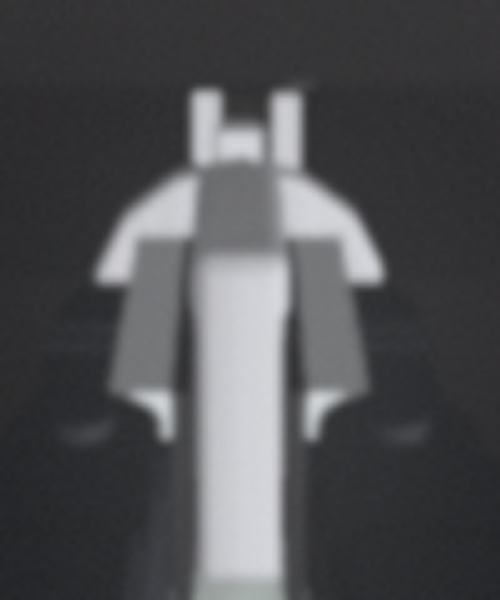

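```bash
python3 -m inch '[-0.001,0.0009,0.003,0,0,0,0,0,0,0,0,0,0,0,0,0,0,0,0,0,0,0,0,0,0,0,0,0,0,0]'
python3 - <<'E'
from h import *
o=env.get_obs();im=env.grab_frame('wrist')[:,:,::-1]
print(o['clock'],o['ee_pos'],o['ee_rot'],o['ft_force'],env.get_obs()['ee_pos'])
cv2.imwrite('pics/w7z.png',cv2.resize(im[180:300,210:310],None,fx=5,fy=5,interpolation=cv2.INTER_CUBIC))
d=np.array([.55374,-.0561,o['ee_pos'][2]])-o['ee_pos'];print(np.array(o['ee_rot']).T@d)
# predicted inner-slot/bar positions in zoom
Z=lambda q:((q+.5-np.array([210,180]))*5-.5)
R=np.array(o['ee_rot']);p=np.array(o['ee_pos'])
E
```

```text
clock: 7.1
ee_pos: [0.5535, -0.056, 0.202]
ee_rot: [[-0.994, -0.106, 0.0], [-0.106, 0.994, 0.0], [-0.0, 0.0, -1.0]]
ft_force: [0.7, 0.4, -0.8]
width: 0.0078
7.1 [ 0.5535 -0.056   0.202 ] [[-0.9944 -0.106   0.0002]
 [-0.106   0.9944  0.0001]
 [-0.0002  0.0001 -1.    ]] [ 0.6777  0.3921 -0.812 ] [ 0.5535 -0.0561  0.202 ]
[-0.0002 -0.0001  0.    ]
```

View pics/w7z.png

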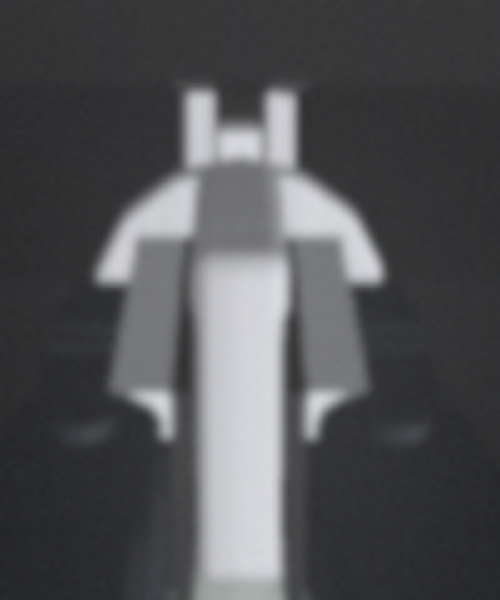

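```bash
python3 -m inch '[0,0,0.004,0,0,0,0,0.004,0,0,0,0,0.004,0,0,0,0,0,0,0]';python3 -m inch '[0,0,0.003,0,0,0,0,0.003,0,0,0,0,0.003,0,0,0,0,0,0,0]'
```

```text
clock: 7.55
ee_pos: [0.553, -0.056, 0.189]
ee_rot: [[-0.994, -0.106, -0.002], [-0.106, 0.994, 0.0], [0.002, 0.0, -1.0]]
ft_force: [0.6, 0.3, -0.3]
width: 0.0077
clock: 7.95
ee_pos: [0.5532, -0.056, 0.1804]
ee_rot: [[-0.994, -0.106, -0.001], [-0.106, 0.994, 0.0], [0.001, 0.0, -1.0]]
ft_force: [0.5, -0.5, -1.5]
width: 0.0077
```

```bash
python3 -m inch '[0,0,0.003,0,0,0,0,0.003,0,0,0,0,0,0,0]';python3 -m inch '[0,0,0.003,0,0,0,0,0.003,0,0,0,0,0,0,0]'
```

```text
clock: 8.25
ee_pos: [0.5532, -0.056, 0.1744]
ee_rot: [[-0.994, -0.106, -0.001], [-0.106, 0.994, 0.0], [0.001, 0.0, -1.0]]
ft_force: [-0.4, 0.1, -1.0]
width: 0.0078
clock: 8.55
ee_pos: [0.5535, -0.056, 0.1685]
ee_rot: [[-0.994, -0.106, 0.0], [-0.106, 0.994, 0.0], [-0.0, 0.0, -1.0]]
ft_force: [0.5, 0.9, -1.4]
width: 0.008
```

```bash
python3 -m inch '[0,0,0.002,0,0,0,0,0.001,0,0,0,0,0,0,0]';python3 -m inch '[0,0,0.001,0,0,0,0,0.001,0,0,0,0,0,0,0]';python3 -m inch '[0,0,0.001,0,0,0,0,0.001,0,0,0,0,0,0,0,0,0,0,0,0]'
```

```text
clock: 8.85
ee_pos: [0.5536, -0.056, 0.1658]
ee_rot: [[-0.994, -0.106, 0.0], [-0.106, 0.994, 0.0], [-0.0, 0.0, -1.0]]
ft_force: [0.1, -0.4, -1.8]
width: 0.0078
clock: 9.15
ee_pos: [0.5536, -0.0561, 0.1645]
ee_rot: [[-0.994, -0.106, 0.0], [-0.106, 0.994, 0.0], [-0.0, 0.0, -1.0]]
ft_force: [-1.7, -0.2, 4.6]
width: 0.0074
clock: 9.55
ee_pos: [0.5536, -0.056, 0.1624]
ee_rot: [[-0.994, -0.106, 0.0], [-0.106, 0.994, 0.0], [-0.0, 0.0, -1.0]]
ft_force: [-1.2, -0.0, 4.4]
width: 0.0078
```

```bash
for i in 1; do python3 -m inch '[0,0,0.001,0,0,0,0,0.001,0,0,0,0,0,0,0,0,0,0,0,0]';done | grep -E 'ee_pos|force'; python3 -m inch '[0,0,0.001,0,0,0,0,0,0,0,0,0,0,0,0]'| grep -E 'ee_pos|force'
```

```text
ee_pos: [0.5536, -0.0561, 0.1602]
ft_force: [-1.8, -0.2, 5.0]
ee_pos: [0.5536, -0.056, 0.1593]
ft_force: [-2.3, -0.4, 5.5]
```

```bash
python3 -m inch '[0,0,0.001,0,0,0,0,0,0,0,0,0,0,0,0]'| grep -E 'ee_pos|force'; python3 -m inch '[0,0,0.001,0,0,0,0,0,0,0,0,0,0,0,0]'| grep -E 'ee_pos|force'
```

```text
ee_pos: [0.5536, -0.0561, 0.1583]
ft_force: [-2.7, 0.6, 4.9]
ee_pos: [0.5536, -0.056, 0.1573]
ft_force: [-2.3, -0.1, 5.4]
```

```bash
python3 -m inch '[0.0003,0,0.001,0,0,0,0,0,0,0,0,0,0,0,0]'| grep -E 'ee_pos|force'; python3 -m inch '[0,0,0.001,0,0,0,0,0,0,0,0,0,0,0,0]'| grep -E 'ee_pos|force'
```

```text
ee_pos: [0.5536, -0.0561, 0.1565]
ft_force: [-2.7, 0.2, 5.6]
ee_pos: [0.5535, -0.056, 0.1555]
ft_force: [-1.2, 0.3, 6.4]
```

```bash
python3 -m inch '[0,0,0.001,0,0,0,0,0,0,0,0,0,0,0,0]'| grep -E 'ee_pos|force'; python3 -m inch '[0,0,0.001,0,0,0,0,0,0,0,0,0,0,0,0]'| grep -E 'ee_pos|force'
```

```text
ee_pos: [0.5535, -0.0561, 0.1545]
ft_force: [-1.2, 0.4, 5.8]
ee_pos: [0.5536, -0.056, 0.1536]
ft_force: [-2.2, 0.2, 5.8]
```

```bash
python3 -m inch '[0,0,0.001,0,0,0,0,0,0,0,0,0,0,0,0]'| grep -E 'ee_pos|force'; python3 -m inch '[0,0,0.001,0,0,0,0,0,0,0,0,0,0,0,0]'| grep -E 'ee_pos|force'
```

```text
ee_pos: [0.5535, -0.0561, 0.1526]
ft_force: [-1.7, -0.1, 6.3]
ee_pos: [0.5536, -0.0561, 0.1516]
ft_force: [-2.3, 0.4, 6.7]
```

```bash
python3 -m inch '[0,0,0.001,0,0,0,0,0,0,0,0,0,0,0,0]'| grep -E 'ee_pos|force'; python3 -m inch '[0,0,0.001,0,0,0,0,0,0,0,0,0,0,0,0]'| grep -E 'ee_pos|force'
```

```text
ee_pos: [0.5535, -0.0561, 0.1507]
ft_force: [-2.9, 0.4, 7.4]
ee_pos: [0.5536, -0.056, 0.1497]
ft_force: [-1.9, 1.2, 6.6]
```

```bash
python3 -m inch '[0,0,0.0008,0,0,0,0,0,0,0,0,0,0,0,0]'| grep -E 'clock|ee_pos|force'
```

```text
clock: 13.55
ee_pos: [0.5536, -0.0561, 0.1489]
ft_force: [-2.7, 0.8, 8.0]
```

```bash
python3 -m inch '[0,0,0.0008,0,0,0,0,0,0,0,0,0,0,0,0]'| grep -E 'ee_pos|force'
```

```text
ee_pos: [0.5536, -0.0561, 0.1481]
ft_force: [-3.0, 0.8, 7.7]
```

```bash
python3 -m inch '[0,0,0.0006,0,0,0,0,0,0,0,0,0,0,0,0]'| grep -E 'ee_pos|force'
```

```text
ee_pos: [0.5536, -0.056, 0.1476]
ft_force: [-2.0, 0.2, 7.0]
```

```bash
python3 -m inch '[0,0,0.0006,0,0,0,0,0,0,0,0,0,0,0,0]'| grep -E 'ee_pos|force'
```

```text
ee_pos: [0.5536, -0.056, 0.1471]
ft_force: [-3.4, 0.1, 8.8]
```

```bash
python3 -m inch '[0,0,0.0006,0,0,0,0,0,0,0,0,0,0,0,0]'| grep -E 'ee_pos|force'
```

```text
ee_pos: [0.5536, -0.0561, 0.1468]
ft_force: [-3.3, 1.5, 10.8]
```

```bash
python3 -m inch '[0,0,0.0005,0,0,0,0,0,0,0,0,0,0,0,0]'| grep -E 'ee_pos|force'
```

```text
ee_pos: [0.5536, -0.0561, 0.1465]
ft_force: [-4.3, 0.6, 12.9]
```

```bash
python3 -m inch '[0,0,0,0,0]'| grep -E 'ee_pos|force';python3 -m inch '[0,0,0,0,0]'| grep -E 'ee_pos|force';python3 -m inch '[0,0,0,0,0]'| grep -E 'clock|ee_pos|force'
python3 - <<'E'
from h import *
o=env.get_obs();im=env.grab_frame('wrist')[:,:,::-1];print(o['ft_torque'])
cv2.imwrite('pics/w8z.png',cv2.resize(im[100:300,130:390],None,fx=3,fy=3,interpolation=cv2.INTER_CUBIC))
E
```

```text
ee_pos: [0.5536, -0.0561, 0.1466]
ft_force: [-4.4, -0.2, 12.1]
ee_pos: [0.5536, -0.0561, 0.1466]
ft_force: [-4.2, 0.6, 11.9]
clock: 15.35
ee_pos: [0.5536, -0.0561, 0.1466]
ft_force: [-3.9, 0.2, 11.1]
[ 0.0642  1.0201 -0.0088]
```

View pics/w8z.png

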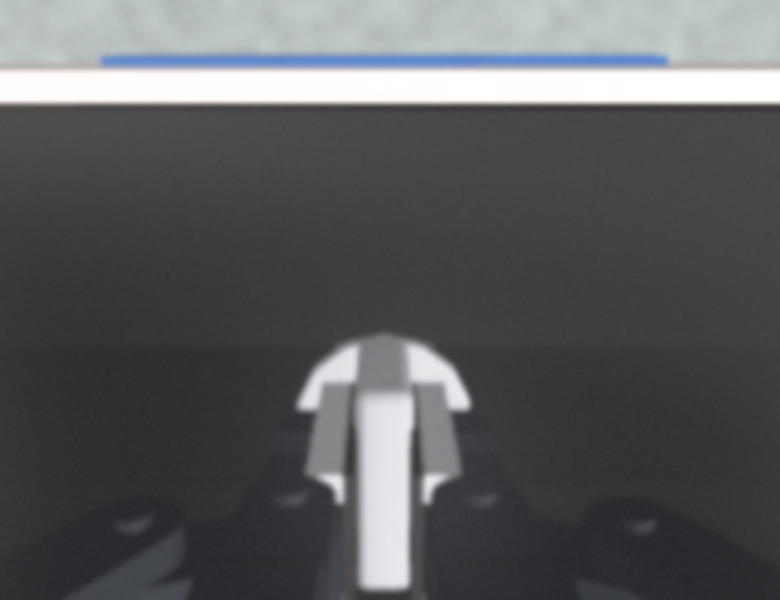

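```bash
python3 -m inch '[0.0005,0,0.0005,0,0,0,0,0,0,0,0,0,0,0,0]'| grep -E 'ee_pos|force';python3 -m inch '[0,0,0,0,0]'| grep -E 'ee_pos|force';python3 -m inch '[0,0,0,0,0]'| grep -E 'clock|ee_pos|force'; python3 -c "
from cell import env;print(env.get_obs()['ft_torque'])"
```

```text
ee_pos: [0.5535, -0.0561, 0.1464]
ft_force: [-4.5, 0.3, 12.9]
ee_pos: [0.5535, -0.0561, 0.1465]
ft_force: [-3.9, 0.9, 12.6]
clock: 15.9
ee_pos: [0.5535, -0.0561, 0.1464]
ft_force: [-4.4, 0.6, 13.1]
[ 0.14506249  0.88413825 -0.03841745]
```

```bash
python3 -m inch '[0,0,0.0003,0,0,0,0,0,0,0,0,0,0,0,0]'| grep -E 'ee_pos|force'; python3 -m inch '[0.0001,0.0001,0,0.08,0,0.0001,0,0,0.08,0,0,0.0001,0,0.08,0,0,0,0,0,0]'; python3 -c "
from cell import env;print(env.get_obs()['ft_torque'])"
```

```text
ee_pos: [0.5535, -0.0561, 0.1463]
ft_force: [-4.5, 0.9, 13.8]
clock: 16.6
ee_pos: [0.5542, -0.0562, 0.1465]
ee_rot: [[-0.991, 0.135, 0.004], [0.135, 0.991, 0.0], [-0.004, 0.001, -1.0]]
ft_force: [-1.6, 0.5, 12.8]
width: 0.0077
[-0.00069896  0.44406827 -0.00386025]
```

```bash
python3 -m inch '[0.0001,0.0001,0,0.1,0,0.0001,0,0,0.1,0,0.0001,0.0001,0,0.1,0,0,0.0001,0,0.1,0,0.0001,0.0001,0,0.1,0,0,0,0,0,0]'; python3 -c "
from cell import env;print(env.get_obs()['ft_torque'])"
```

```text
clock: 17.2
ee_pos: [0.5545, -0.0562, 0.1466]
ee_rot: [[-0.804, 0.594, 0.006], [0.594, 0.804, -0.001], [-0.005, 0.003, -1.0]]
ft_force: [0.3, -1.1, 11.9]
width: 0.0078
[-0.27067237  0.16470817 -0.03221894]
```

```bash
python3 -m inch '[0.0001,0.0001,0.0002,0.1,0,0.0001,0,0,0.1,0,0.0001,0.0001,0,0.1,0,0,0.0001,0,0.1,0,0.0001,0.0001,0,0.1,0,0,0,0,0,0]'; python3 -c "
from cell import env;print(env.get_obs()['ft_torque'])"
```

```text
clock: 17.8
ee_pos: [0.5546, -0.0559, 0.1465]
ee_rot: [[-0.421, 0.907, 0.006], [0.907, 0.421, -0.001], [-0.003, 0.005, -1.0]]
ft_force: [-0.2, -1.7, 12.2]
width: 0.008
[-0.315585    0.15108608 -0.01348334]
```

```bash
python3 -m inch '[0.0001,0.0001,0,0.1,0,0.0001,0,0,0.1,0,0.0001,0.0001,0,0.1,0,0,0,0,0.03,0,0,0,0,0,0,0,0,0,0,0]'; python3 -c "
from cell import env;print(env.get_obs()['ft_torque'])"
```

```text
clock: 18.4
ee_pos: [0.5547, -0.0556, 0.1465]
ee_rot: [[-0.106, 0.994, 0.006], [0.994, 0.106, -0.001], [-0.002, 0.006, -1.0]]
ft_force: [-0.6, -1.3, 12.9]
width: 0.008
[-0.40565472  0.1326876  -0.02144481]
```

```bash
python3 -m inch '[0,0,-0.001,0,0,0,0,-0.001,0,0,0,0,0,0,0]'|grep -E 'pos|force';python3 -m inch '[0,0,-0.001,0,0,0,0,0,0,0]'|grep -E 'clock|pos|force';python3 -m inch '[0,0,-0.0005,0,0,0,0,0,0,0]'|grep -E 'clock|pos|force'
```

```text
ee_pos: [0.5547, -0.0556, 0.1479]
ft_force: [0.8, -2.8, 7.7]
clock: 18.9
ee_pos: [0.5546, -0.0556, 0.1488]
ft_force: [2.0, -1.5, 7.3]
clock: 19.1
ee_pos: [0.5547, -0.0556, 0.1493]
ft_force: [1.7, -1.8, 8.1]
```

```bash
python3 -m inch '[0,0,-0.0005,0,0,0,0,0,0,0]'|grep -E 'clock|pos|force';python3 -m inch '[0,0,-0.0005,0,0,0,0,0,0,0]'|grep -E 'clock|pos|force';python3 -m inch '[0,0,-0.0005,0,0,0,0,0,0,0]'|grep -E 'clock|pos|force'; python3 -c "
from cell import env;print(env.get_obs()['ft_torque'])"
```

```text
clock: 19.3
ee_pos: [0.5547, -0.0556, 0.1498]
ft_force: [3.1, -1.5, 7.3]
clock: 19.5
ee_pos: [0.5546, -0.0556, 0.15]
ft_force: [2.6, -1.5, 6.7]
clock: 19.7
ee_pos: [0.5546, -0.0555, 0.1501]
ft_force: [4.9, -2.5, 3.4]
[-0.55984329 -1.05465     0.01525291]
```

```bash
python3 -m inch '[0,0,0.0004,0,0,0,0,0,0,10,0,0,0,0,25,0,0,0,0,40,0,0,0,0,40,0,0,0,0,40]';python3 -m inch '[0,0,-0.005,0,40,0,0,-0.015,0,40,0,0,-0.03,0,40,0,0,-0.03,0,40,0,0,-0.02,0,40,0,0,0,0,40,0,0,0,0,40]'
python3 - <<'E'
from h import *
o=env.get_obs();im=env.grab_frame('wrist')[:,:,::-1]
np.savez('o9.npz',ee_pos=o['ee_pos'],ee_rot=o['ee_rot'])
cv2.imwrite('pics/w9.png',im)
s=env.grab_frame('side')[:,:,::-1];cv2.imwrite('pics/s9.png',s)
cv2.imwrite('pics/s9z.png',cv2.resize(s[100:230,180:320],None,fx=4,fy=4,interpolation=cv2.INTER_CUBIC))
E
```

```text
clock: 20.3
ee_pos: [0.5518, -0.0542, 0.148]
ee_rot: [[-0.107, 0.994, -0.002], [0.994, 0.107, 0.0], [0.0, -0.002, -1.0]]
ft_force: [-0.7, 1.1, -0.5]
width: 0.0339
clock: 21.0
ee_pos: [0.5525, -0.0546, 0.2494]
ee_rot: [[-0.107, 0.994, 0.002], [0.994, 0.107, 0.001], [0.0, 0.002, -1.0]]
ft_force: [-0.3, -1.0, 0.6]
width: 0.034
```

View pics/w9.png

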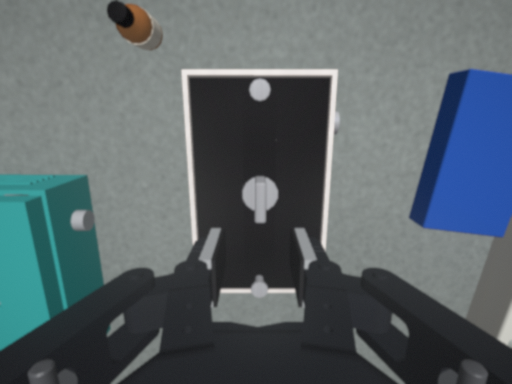

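View pics/s9z.png

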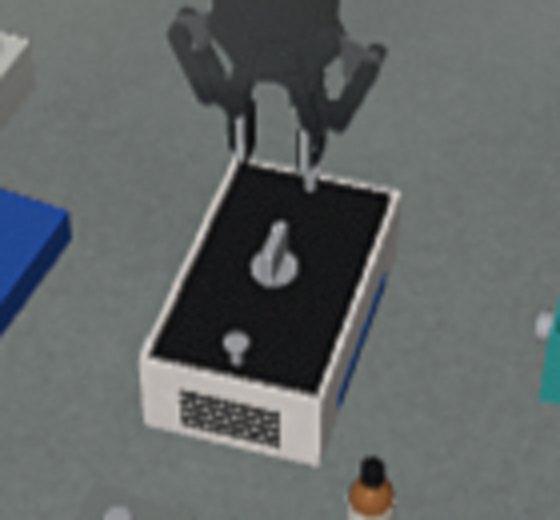

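The wrist view shows the stud locked: its wing at (260,200) lies along the unit's long axis and the cover is held down. The side view agrees, and the gripper is about 100 mm clear. I'm handing in.

```bash
python3 -c "
from cell import env;print(env.close_job())"
```

```text
the job is handed in; nothing more can be done
None
```

The wing stud is locked across the slot in the white lamp unit, holding the black cover down. I handed the job in at about 21 s of the 53 s allowed.

- **Pressing in:** the stud met the rubber pad with the cover pressed about 18 mm. I stopped at roughly 6 N of pad force. The highest force I read was 13.8 N, or about 15 N after correcting for the sensor's offset, against the 25 N limit.
- **Turning and letting up:** it turned exactly 90° clockwise with no resistance, judged by the gripper's angle. I estimate the pad force dipped to about 4.4 N during the turn, so I pressed in 0.2 mm more. On letting up, it seated in the groove after about 3.5 mm, and I released it there.
- **Last checks:** both pictures show the wing along the lamp unit's long axis and the cover still down. From the gripper's height I make that about 15 mm, which is near the 16 mm upper limit. The gripper was about 100 mm clear.
- **What disagreed:** a sideways force of up to about 4.5 N built up along the slot while pressing; a small shift of the tool did not relieve it, but it disappeared during the turn. When the stud seated, the sideways reading rose briefly to about 5 N, and it went away on release.
- **Rest of the bench:** I didn't touch anything else on purpose, but I didn't take a final picture of the whole bench to confirm it.

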